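# Show the axle bolt to the inspection camera

## Task

First switch on the inspection lamp by pushing the toggle on the grey box all the way over, away from the robot. Then lift the wheelbarrow axle bolt (the long one with both a head and a nut) out of the notched wooden rest and hold its threaded end in the middle of the wire ring, just reaching its plane, with the shank pointing straight at the lens, touching neither ring nor camera. Finish still holding the bolt steady there in the air; leave every other loose part where it lies.

Things in the scene. Friction and masses are not known exactly. Their poses are not given: they have to be found in the camera images.
- bolt: rusted steel axle bolt, 170 mm long, shank 16 mm in diameter; hexagon head 24 mm across flats, 12 mm thick, at -x; nut of the same width, 11 mm thick, its outer face 18 mm short of the threaded end at +x. Origin on the axis at half length, x along the shank to the threaded end. Bare shank x = -73 to 56 mm. 0.2 to 0.4 kg. Starts level in a slot, threaded end away from the robot, axis 48 mm above the ledge
- bolt_tip (a point): centre of the bolt's threaded end face, 85 mm along +x from bolt's origin; axes as the bolt's
- bolt_head (a point): centre of the bolt head's outer face, 85 mm along -x from bolt's origin
- rest: fixed wooden rest 120 x 240 mm, base board 12 mm thick; two rails 10 mm thick at x = -45 and 45 mm run along y, each with three slots 20 mm wide at y = -70, 0, 70 mm; slot floors 40 mm, rail tops 52 mm above the ledge; 80 mm free between the rails. Origin at the centre of its underside. The three parts lie along its x, any part in any slot
- sight: camera head, fixed. Origin at the centre of its black wire sighting ring (64 mm clear opening, wire 6 mm), 200 mm above the ledge. x is the optical axis from the ring's centre to the lens, away from the robot and rising at 25 degrees; the ring lies in the y-z plane. Lens front at x = 87 mm. Bolt right: its x axis along this x, its threaded end at this origin
- stand: the fixed stand under the camera: foot 120 x 120 x 12 mm, post 22 mm in diameter; origin at the centre of the foot's underside, ring's centre at its x = -140 mm, z = 200 mm. Camera body and side lamps, 116 mm wide, fill the sight's x = 87 to 200 mm; a wire stem joins the ring's bottom to the camera 46 mm under the axis. Nothing stands on the robot's side of the ring
- switchbox: fixed grey plastic box 110 x 80 x 40 mm with the toggle switch on top; origin at the centre of its underside, +x is the way the toggle is pushed to switch on. The toggle pivots about an axis along y, 62 mm above this origin; the switch block under it is 70 x 50 mm, top 65 mm above the ledge
- switch (a joint): toggle angle in rad: 0 = off, leaning 0.5 rad to the box's -x (towards the robot); 0.5 = upright; 1.0 = fully on, at its stop, leaning 0.5 rad to +x. It stays where it is left; light friction, under 3 N at the ball
- switch_tip (a point): centre of the black ball (26 mm in diameter) on the end of the toggle, 50 mm from its pivot; 106 mm above the ledge at either end of its swing
- shortbolt: bystander in the rest: rusted bolt 133 mm long, 16 mm shank, one hexagon head and no nut; origin on its axis at half length
- pin: bystander in the rest: plain rusted pin 150 mm long, 16 mm in diameter, neither head nor nut; origin on its axis at half length
- insulator: bystander: cream ceramic bobbin insulator, 40 mm in diameter, 45 mm high, standing; origin under its centre
- emitter: bystander: blue plastic drip emitter, 32 mm in diameter, 34 mm high with its barb; origin under its centre
- latch: bystander: galvanised gate latch, 45 x 100 mm, 20 mm high; origin under its centre
- spanner: bystander: steel spanner 160 mm long lying flat on the ledge
- jar: bystander: glass jar with a steel lid, 60 mm in diameter, 85 mm high; origin under its centre
Things that resemble listed ones, but are neither listed nor needed, are in the scene too. What is shaped like the bolt but blue is not meant. What is shaped like the switchbox but red is not meant.

How it is judged:
By the outcome, as a careful person would: the job done as asked, in the order asked, and still so for the second after the job is handed in, while the arm keeps its last pose, push and grip.
It also fails if it takes over 45 s, if anything falls off the work surface, if the arm or the gripper's body presses on something with over 40 N, if the wrist force passes 120 N, or if a joint passes its speed limit or range.

## Robot

A 7-joint arm with a two-finger parallel gripper is mounted at the origin on the work surface. World frame = base frame: x ahead of the robot, y to its left, z up, the work surface at z = 0. Lengths are in m, angles in rad, forces in N, time in s.
With the tool pointing down it reaches from about 0.4 to 0.875 m from the base axis. Payload 4.4 kg.
Tool frame: the origin (TCP) lies midway between the tips of the shut fingers; the grasp point (between the pads) lies 19 mm behind it (bot.grasp_offset is the distance from the TCP to the grasp point, in m); y points along the fingers, z is the direction in which the jaws open and shut, and the axes are right-handed (so a half turn about y gives the same grasp; the last joint's range is limited). The gripper opens to 85 mm and grips with 20 to 120 N. Pads are 22 mm wide; open, the fingers measure 114 mm over their backs; the gripper's body (76 mm by 85 mm) begins 54 mm behind the grasp point. The pads swing forward as they close: fully open they stand 13 mm farther back than shut.
Start: joints at [-1.395, 0.628, 0.038, 1.517, -0.027, 0.996, -0.02], TCP at [0.156, 0.631, 0.231] pointing down, gripper open.
Joint ranges: [-3.06, 3.06], [-0.37, 2.12], [-1.25, 1.32], [0.18, 2.47], [-1.1, 4.24], [0.23, 1.98], [-2.94, 2.94]. Speed limits (rad/s): [2.57, 2.57, 3.14, 3.14, 3.14, 3.14, 3.14].

## Interface

Orientations are given as a unit quaternion [x, y, z, w].
In Python, from bench import bot gives the robot as it stands.
- The arm moves only by the shell command python3 -m crank 'ROWS' [FORCE]. ROWS is JSON, a list of rows, each a list of 5 numbers: the shift along the world's x, y, z in units of 0.15 m (1.0 is 0.15 m), then the turn about the world's z in units of 90 degrees (1.0 is 90 degrees), then the gripper's target within -1 to 1 (fully open at 1, half-way at 0, shut at -1). In form: [[x, y, z, turn, jaw], ...]. A call has 1 to 8 rows; each row is the pose to reach, as a shift and turn from the pose commanded when the call began; what a row does not reach only later rows make up. A row lasts 1/12 s, in which the tool goes at most 41.7 mm and 7.16 degrees, less where a joint would pass 70% of its speed; a pose out of reach is approached as far as the arm can. A call with a number of a shift or a turn outside -1 to 1 is refused whole. A call with a gripper value outside its range is refused whole. The fingers move at their own pace and stop on an object; FORCE is the grip in N (left out, the last holds). Time passes only in rows, so rows that repeat a pose let the fingers close. It gives the time, the measured TCP pose, the force and the opening at its end, in the units of the state.
- bot.read_state(): the state, without advancing time (a new reading comes with each control period).
- bot.camera(name): name is "scene" or "side" or "wrist"; returns (picture, depth): 480x640x3 uint8, blue, green, red; 480x640 float32, m along the optical axis (not along the pixel's ray), 0 where there is no reading.
- bot.camera_model(name): a dict with "fx", "fy", "cx", "cy" (pixels), "k1" (the pictures are not rectified: a ray, as slopes to the right and down, at radius r is drawn at 1 + k1 r^2 times it, then the intrinsics apply), "camera_from_world" (4x4, takes a point from world to camera coordinates). Camera axes: x right, y down, z forward; pixel columns grow to the right and rows downward; lengths in m; the calibration is good to about 2 mm. A picture is of the moment at which its call begins: read the wrist's pose just before it. camera_model takes no time and is no camera call; for the wrist camera it gives the pose at the moment of the call.
- bot.job_done(): hands the job in, once; it reports no verdict.
Trained networks look in the newest picture that a camera, given by its name, has taken for a name from the list of things; names that differ only in an ending like _2 or _b are one class to them, and where a whole thing is asked for, a point or a joint stands for the part that bears it (a point fixed in the world has none). Each returns a list of dicts, best first, with "p" (0 to 1); they miss things now and then, are a little off and sometimes report something else, mostly with a low value. They report only what shows in the picture. A call takes as long as a camera call. They do not tell look-alikes from the thing itself.
- bot.recognise(query, camera): "rect" ([left, top, width, height] in pixels, round what is visible of it).
- bot.cut_out(query, camera): "pixels" (480x640 bool, what is visible of it) and "rect" ([left, top, width, height] in pixels, round what is visible of it).
The state is a dict: "clock": time; "joint_pos": joint angles; "joint_velocities": joint speeds; "joint_torque": joint torques, N m; "position": TCP position; "eef_rot": TCP orientation; "force": force on the tool from outside, world axes, zero at the start; "ft_torque": the same for the moment, N m; "gripper_width": finger opening in m.
Only numpy, scipy, OpenCV 4.12 (cv2) and the standard library are available. Lean on these libraries where they do the work, as an engineer would, in place of code of your own. Each camera call takes 0.05 s, during which the arm holds its last target.

## Working session

There is one attempt and no reset: what is moved stays moved. The work goes in short steps, Python scripts to look and compute and a shell command to move; the robot and the scene stay as the last step left them, time stands still between calls to the robot, and variables do not carry over. Pictures are saved under pics/ and viewed, and the job is handed in when it is done.

```bash
ls; mkdir -p pics; python3 - <<'E'
from bench import bot
import cv2,numpy as np
print(bot.read_state())
for n in ["scene","side","wrist"]:
    p,d=bot.camera(n); cv2.imwrite(f"pics/{n}0.png",p); np.save(f"{n}0.npy",d)
    m=bot.camera_model(n); print(n,{k:(np.round(v,3).tolist()) for k,v in m.items()})
E
```

```text
pics
{'clock': 0.0, 'joint_pos': array([-1.39479419,  0.62935672,  0.03844242,  1.51837857, -0.0269919 ,
        0.99629577, -0.01999032]), 'joint_velocities': array([-0.00017653,  0.00013725,  0.0010185 , -0.00154629,  0.00071983,
        0.00018072,  0.00030763]), 'joint_torque': array([-4.27034720e-04, -5.63409162e+01,  1.22598846e+00, -1.93446028e+01,
        1.08736003e-02,  1.04648952e-02, -4.71054715e-07]), 'position': array([0.1554679 , 0.63048336, 0.23037886]), 'eef_rot': array([ 0.70262071, -0.08534729,  0.08520687, -0.70127011]), 'force': array([-0.8223897 , -0.12244801,  0.36303324]), 'ft_torque': array([-0.00233594, -0.00694533,  0.01291877]), 'gripper_width': 0.08529900280457245}
scene {'fx': 557.633, 'fy': 557.633, 'cx': 325.687, 'cy': 238.15, 'k1': -0.115, 'camera_from_world': [[-0.186, 0.982, -0.009, 0.128], [0.731, 0.132, -0.669, -0.296], [-0.656, -0.131, -0.743, 1.875], [0.0, 0.0, 0.0, 1.0]]}
side {'fx': 551.242, 'fy': 551.242, 'cx': 320.014, 'cy': 240.073, 'k1': -0.046, 'camera_from_world': [[0.95, -0.313, -0.02, -0.499], [-0.181, -0.496, -0.849, 0.203], [0.256, 0.81, -0.528, 1.246], [0.0, 0.0, 0.0, 1.0]]}
wrist {'fx': 370.573, 'fy': 370.573, 'cx': 322.424, 'cy': 238.549, 'k1': 0.008, 'camera_from_world': [[0.239, 0.971, -0.002, -0.649], [0.925, -0.227, 0.306, -0.039], [0.296, -0.075, -0.952, 0.38], [0.0, 0.0, 0.0, 1.0]]}
```

View pics/scene0.png

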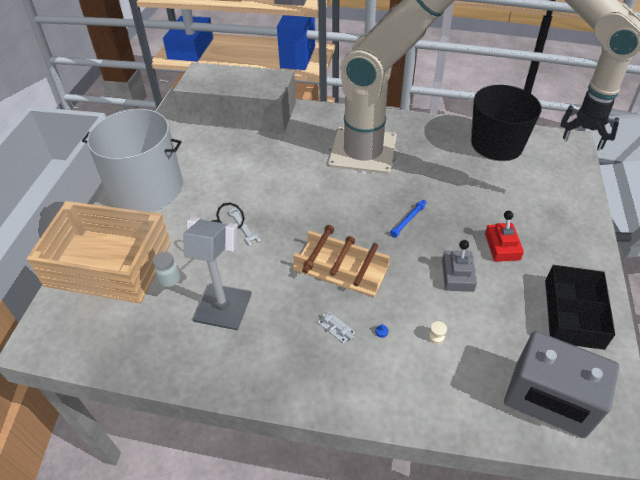

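View pics/side0.png

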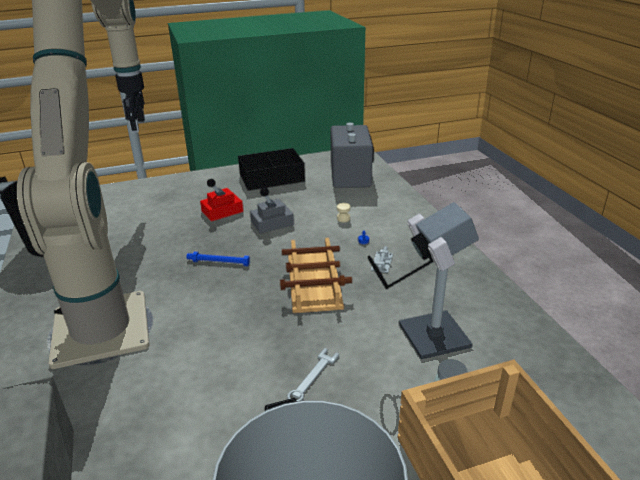

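View pics/wrist0.png

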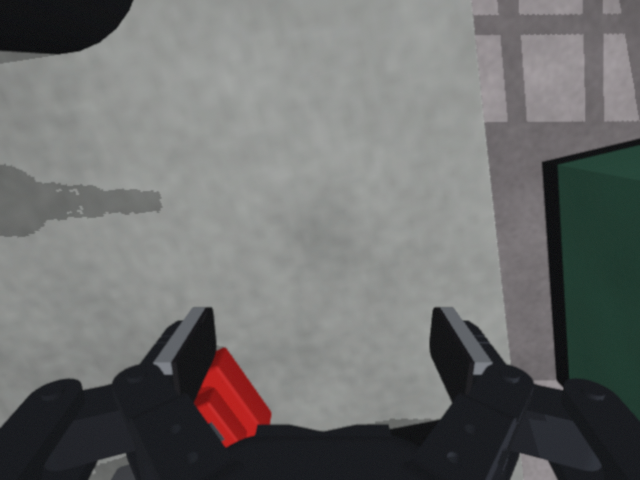

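The scene view shows the rest with three rusted parts at about (343,262), the grey switchbox at (460,268), the red one at (505,240), and the ring at (230,215) by the camera stand. Next I'll enlarge the details and run the networks.

```bash
cat > h.py <<'E'
from bench import bot
import cv2,numpy as np
def grab(n):
    m=bot.camera_model(n); p,d=bot.camera(n); return p,d,m
def rays(m,uv):
    K=np.array([[m['fx'],0,m['cx']],[0,m['fy'],m['cy']],[0,0,1]])
    uv=np.asarray(uv,float).reshape(-1,1,2)
    return cv2.undistortPoints(uv,K,np.array([m['k1'],0,0,0,0.])).reshape(-1,2)
def world(m,uv,z):
    r=rays(m,uv); z=np.asarray(z,float).reshape(-1,1)
    c=np.hstack([r*z,z]); T=np.linalg.inv(m['camera_from_world'])
    return c@T[:3,:3].T+T[:3,3]
def onplane(m,uv,h):
    r=rays(m,uv); T=np.linalg.inv(m['camera_from_world'])
    d=np.hstack([r,np.ones((len(r),1))])@T[:3,:3].T; o=T[:3,3]
    return o+d*((h-o[2])/d[:,2])[:,None]
def proj(m,P):
    P=np.asarray(P,float).reshape(-1,3); T=np.array(m['camera_from_world'])
    K=np.array([[m['fx'],0,m['cx']],[0,m['fy'],m['cy']],[0,0,1]])
    return cv2.projectPoints(P,cv2.Rodrigues(T[:3,:3])[0],T[:3,3],K,np.array([m['k1'],0,0,0,0.]))[0].reshape(-1,2)
def cloud(m,d,mask):
    v,u=np.nonzero(mask&(d>0)); return world(m,np.c_[u,v],d[v,u])
E
python3 - <<'E'
from h import *
for n in ["scene","side"]:
    p,d,m=grab(n)
    for q in ["bolt","rest","switchbox","switch_tip","sight","stand","shortbolt","pin"]:
        for r in bot.cut_out(q,n):
            c=cloud(m,d,r['pixels'])
            print(n,q,round(r['p'],2),np.round(r['rect']).tolist(),np.round(np.median(c,0),3),np.round(np.percentile(c,5,axis=0),3),np.round(np.percentile(c,95,axis=0),3))
p=cv2.imread('pics/scene0.png')
a=cv2.resize(p[215:305,270:500],None,fx=3.4,fy=3.4,interpolation=cv2.INTER_CUBIC)
p=cv2.imread('pics/side0.png')
b=cv2.resize(p[180:320,180:400],None,fx=3,fy=3,interpolation=cv2.INTER_CUBIC)
cv2.imwrite('pics/z1.png',a);cv2.imwrite('pics/z2.png',b)
E
```

```text
scene bolt 0.88 [303.0, 224.0, 33.0, 49.0] [ 0.501 -0.059  0.054] [ 0.421 -0.08   0.046] [ 0.578 -0.036  0.06 ]
scene bolt 0.84 [392.0, 198.0, 34.0, 40.0] [0.314 0.172 0.018] [0.238 0.134 0.009] [0.375 0.213 0.024]
scene rest 0.89 [293.0, 227.0, 99.0, 70.0] [0.516 0.022 0.015] [ 0.454 -0.099  0.005] [0.586 0.121 0.052]
scene rest 0.64 [302.0, 223.0, 30.0, 50.0] [ 0.501 -0.06   0.053] [ 0.421 -0.08   0.034] [ 0.578 -0.037  0.059]
scene switchbox 0.9 [484.0, 211.0, 38.0, 47.0] [0.38  0.445 0.041] [0.327 0.41  0.008] [0.413 0.49  0.104]
scene switchbox 0.71 [445.0, 241.0, 34.0, 49.0] [0.509 0.323 0.042] [0.455 0.29  0.011] [0.54  0.363 0.11 ]
scene switch_tip 0.58 [508.0, 211.0, 3.0, 18.0] [0.341 0.446 0.11 ] [0.331 0.435 0.086] [0.347 0.454 0.119]
scene switch_tip 0.47 [455.0, 241.0, 15.0, 19.0] [0.476 0.325 0.111] [0.463 0.315 0.077] [0.482 0.335 0.121]
scene sight 0.73 [316.0, 313.0, 38.0, 30.0] [0.713 0.031 0.007] [ 0.685 -0.007  0.001] [0.74  0.068 0.02 ]
scene sight 0.55 [182.0, 204.0, 61.0, 56.0] [ 0.707 -0.257  0.278] [ 0.561 -0.307  0.223] [ 0.75  -0.216  0.307]
scene stand 0.7
[... 1357 characters left out ...]
2 0.284 0.002] [0.536 0.38  0.099]
side switch_tip 0.18 [371.0, 204.0, 108.0, 152.0] [ 0.686 -0.285  0.203] [ 0.635 -0.328  0.011] [ 0.745 -0.226  0.302]
side switch_tip 0.17 [288.0, 348.0, 48.0, 51.0] [ 0.411 -0.302  0.009] [ 0.361 -0.346  0.005] [ 0.462 -0.252  0.012]
side sight 0.7 [370.0, 203.0, 107.0, 85.0] [ 0.671 -0.293  0.275] [ 0.607 -0.327  0.196] [ 0.728 -0.231  0.306]
side stand 0.75 [371.0, 202.0, 106.0, 156.0] [ 0.686 -0.284  0.201] [ 0.636 -0.328  0.011] [ 0.745 -0.225  0.302]
side pin 0.78 [279.0, 250.0, 60.0, 8.0] [0.518 0.076 0.053] [0.461 0.059 0.042] [0.584 0.095 0.058]
side pin 0.29 [288.0, 261.0, 53.0, 12.0] [0.514 0.006 0.054] [ 0.452 -0.01   0.047] [0.569 0.02  0.059]
```

View pics/z1.png

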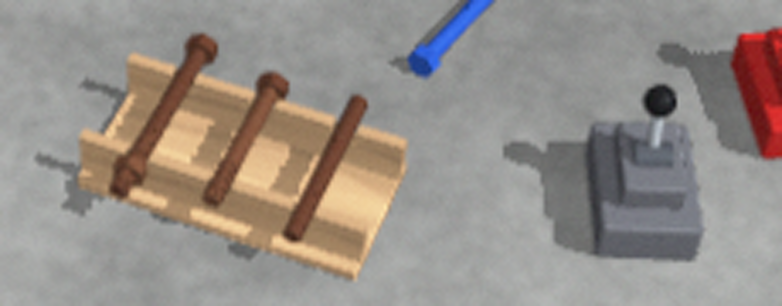

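View pics/z2.png

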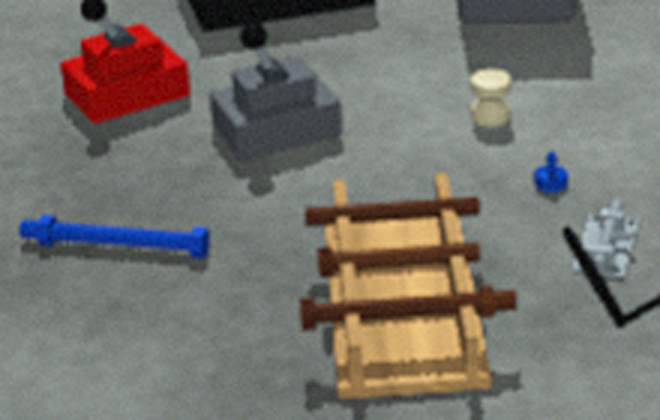

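```bash
python3 - <<'E'
from h import *
for n,(x0,y0,x1,y1),f in [("scene",(160,190,265,340),4),("side",(350,190,490,365),3.4)]:
    p=cv2.imread(f'pics/{n}0.png')
    cv2.imwrite(f'pics/zr_{n}.png',cv2.resize(p[y0:y1,x0:x1],None,fx=f,fy=f,interpolation=cv2.INTER_CUBIC))
p,d,m=grab("scene"); 
rs=bot.cut_out("bolt","scene"); r=[r for r in rs if r['rect'][0]<350][0]
c=cloud(m,d,r['pixels']); c=c[c[:,2]>0.045]
vx,vy,x,y=cv2.fitLine(c[:,:2].astype(np.float32),cv2.DIST_HUBER,0,.01,.01).ravel()
print('bolt yaw',np.degrees(np.arctan2(vy,vx)),x,y); t=(c[:,:2]-[x,y])@[vx,vy]; a,b=t.min(),t.max(); print('ends',[x+a*vx,y+a*vy],[x+b*vx,y+b*vy],b-a)
# rest yaw from rail tops, switchbox top, foot
for q,sel,lo,hi in [("rest",lambda r:r['rect'][2]>60,.049,.056),("switchbox",lambda r:r['rect'][0]<470,.036,.043),("switchbox",lambda r:r['rect'][0]<470,.06,.068),("stand",lambda r:1,.008,.016)]:
    r=[r for r in bot.cut_out(q,"scene") if sel(r)][0]
    c=cloud(m,d,cv2.dilate(r['pixels'].astype(np.uint8),np.ones((5,5)))>0); c=c[(c[:,2]>lo)&(c[:,2]<hi)]
    R=cv2.minAreaRect(c[:,:2].astype(np.float32)*1000); print(q,len(c),R)
E
```

```text
bolt yaw -12.791453 0.51721936 -0.061866134
ends [np.float64(0.4157894305599855), np.float64(-0.03883772549594239)] [np.float64(0.5826567436652446), np.float64(-0.07672287995752053)] 0.1711139586804081
rest 752 ((530.25927734375, 5.4657440185546875), (241.38491821289062, 136.36351013183594), 78.19628143310547)Traceback (most recent call last):
  File "<stdin>", line 12, in <module>
IndexError: list index out of range
```

View pics/zr_scene.png

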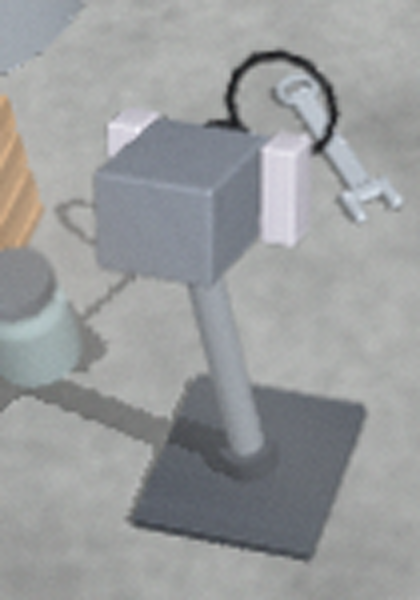

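View pics/zr_side.png

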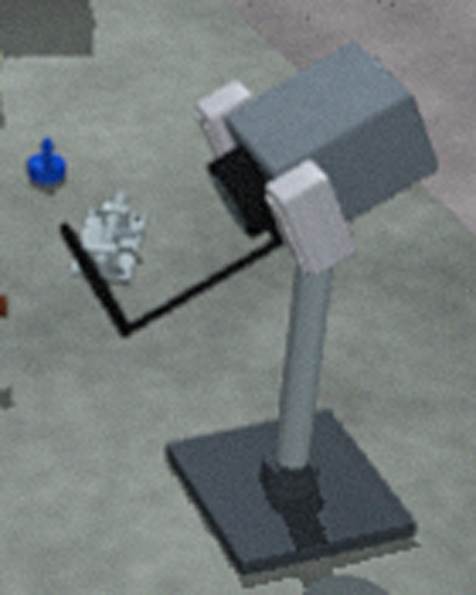

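```bash
cat >> h.py <<'E'
def axes(yaw,pitch=np.radians(25)):
    c,s=np.cos(yaw),np.sin(yaw)
    ex=np.array([np.cos(pitch)*c,np.cos(pitch)*s,np.sin(pitch)]); ey=np.array([-s,c,0]); return ex,ey,np.cross(ex,ey)
E
python3 - <<'E'
from h import *
from scipy.optimize import least_squares
from scipy.spatial import cKDTree
img={n:cv2.imread(f'pics/{n}0.png') for n in("scene","side")}
M={n:bot.camera_model(n) for n in img}
def dark(n,x0,y0,x1,y1,th=55):
    k=np.zeros((480,640),bool); k[y0:y1,x0:x1]=img[n][y0:y1,x0:x1].max(2)<th
    v,u=np.nonzero(k); return np.c_[u,v].astype(float)
S=dark("scene",213,200,247,232); D=dark("side",365,250,432,290)
D=D[D[:,0]<0.9*(430)]  # ring+stem left of 387..; 
print(len(S),len(D))
th=np.linspace(0,2*np.pi,400)
def curves(q):
    C=np.array([q[0],q[1],.2]); ex,ey,ez=axes(q[2])
    ring=C+.035*(np.cos(th)[:,None]*ey+np.sin(th)[:,None]*ez)
    stem=C-.046*ez*0+(-.040*ez)+np.linspace(0,.08,100)[:,None]*ex
    return ring,stem
def res(q):
    ring,stem=curves(q); out=[]
    t=cKDTree(np.vstack([proj(M["scene"],ring)])); out.append(t.query(S)[0])
    t=cKDTree(np.vstack([proj(M["side"],ring),proj(M["side"],stem)])); out.append(t.query(D)[0])
    # reverse for visible upper part ring in side
    P=proj(M["side"],ring); out.append(cKDTree(D).query(P)[0]*.3)
    return np.concatenate(out)
for y0 in (-.5,-.1,.3):
    r=least_squares(res,[.58,-.27,y0],loss='soft_l1'); print(r.x,np.degrees(r.x[2]),r.cost)
    q=r.x if y0==-.5 or r.cost<best else q; best=r.cost if y0==-.5 else min(best,r.cost)
F=onplane(M["scene"],[[192.5,320],[237.5,330],[251.75,291.25],[211.25,284.5]],.012); print(F.round(3), F.mean(0))
for i in range(4):
    e=F[(i+1)%4]-F[i]; print(np.linalg.norm(e),np.degrees(np.arctan2(e[1],e[0])))
for n in img:
    o=cv2.resize(img[n],None,fx=4,fy=4)
    for c in curves(q):
        for u,v in proj(M[n],c): cv2.circle(o,(int(4*u+2),int(4*v+2)),1,(0,255,0),-1)
    x,y=((165,190) if n=="scene" else (350,190)); cv2.imwrite(f'pics/fit_{n}.png',o[4*y:4*y+560,4*x:4*x+500])
a,b=[cv2.imread(f'pics/fit_{n}.png')[:440,:390] for n in img]; cv2.imwrite('pics/fit.png',np.hstack([a,b]))
# ball + box
p,d,m=grab("scene")
r=[r for r in bot.cut_out("switch_tip","scene") if 440<r['rect'][0]<480]
k=np.zeros((480,640),bool); k[238:252,455:475]=p[238:252,455:475].max(2)<60
v,u=np.nonzero(k); print('ball px',u.mean(),v.mean(),len(u), onplane(m,[[u.mean(),v.mean()]],.106))
E
```

```text
56 126
[ 0.56110042 -0.26673057 -0.1560133 ] -8.93890389924485 47.37614585128024
[ 0.56106042 -0.26661505 -0.02403118] -1.3768851008980119 32.33598403213391
[ 0.56098761 -0.26661481 -0.02282592] -1.3078286671935913 32.33961442384857
[[ 0.761 -0.332  0.012]
 [ 0.768 -0.21   0.012]
 [ 0.645 -0.207  0.012]
 [ 0.643 -0.321  0.012]] [ 0.70424547 -0.26771829  0.012     ]
0.12250918593839359 86.70309316517876
0.12334815973836577 178.7715335755027
0.11347451528613198 -90.80239489962237
0.11842187397558239 -5.5667312248782785
ball px 463.65 244.15 60 [[0.4636616 0.3255995 0.106    ]]
```

View pics/fit.png

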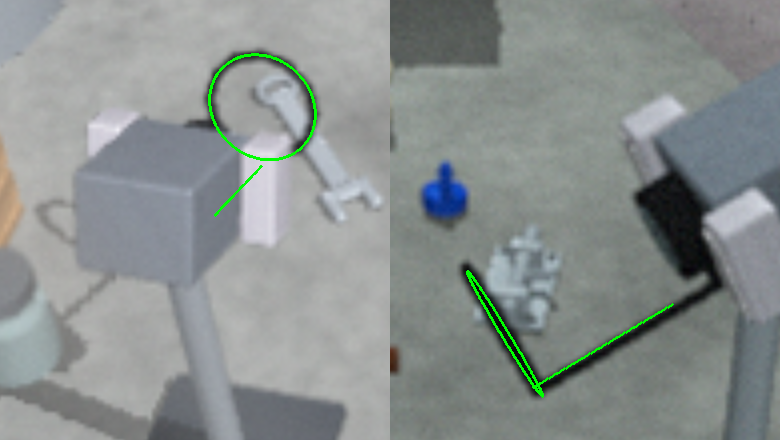

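Ring fit: centre about (0.561, -0.267, 0.200), yaw about -2°. Next is the switchbox yaw.

```bash
python3 - <<'E'
from h import *
from scipy.spatial.transform import Rotation as R
for n,w in [("scene",(440,235,482,295)),("side",(240,185,300,240))]:
    p,d,m=grab(n); k=np.zeros((480,640),bool); k[w[1]:w[3],w[0]:w[2]]=1
    c=cloud(m,d,k)
    for lo,hi in [(.034,.046),(.059,.07)]:
        e=c[(c[:,2]>lo)&(c[:,2]<hi)]; print(n,lo,len(e),cv2.minAreaRect((e[:,:2]*1000).astype(np.float32)))
    e=c[c[:,2]>.085]; print('ball',len(e),np.median(e,0),e.min(0),e.max(0))
s=bot.read_state(); print(s['clock']); Rm=R.from_quat(s['eef_rot']).as_matrix(); print(Rm.round(3))
E
```

```text
scene 0.034 470 ((487.4924011230469, 327.175537109375), (107.16045379638672, 82.03520965576172), 6.453802585601807)
scene 0.059 317 ((485.3565673828125, 326.5432434082031), (71.70526123046875, 51.689414978027344), 6.505456447601318)
ball 99 [0.47509281 0.32423491 0.11355499] [0.45802331 0.31230776 0.08513189] [0.48279581 0.33686556 0.12370064]
side 0.034 338 ((476.2764587402344, 368.227294921875), (113.15846252441406, 175.04273986816406), 11.329700469970703)
side 0.059 197 ((485.1896667480469, 325.52545166015625), (71.70048522949219, 52.30424499511719), 8.60696792602539)
ball 75 [0.46899414 0.3190397  0.11196958] [0.45601591 0.30967926 0.08697777] [0.48165288 0.33061033 0.12418496]
1.45
[[ 0.971 -0.     0.239]
 [-0.239  0.     0.971]
 [-0.    -1.     0.   ]]
```

```bash
python3 -m crank '[[0.8,-1,0,0,-1],[0.8,-1,0,0,-1],[0.8,-1,0,0,-1],[0.8,-1,0,0,-1],[0.8,-1,0,0,-1],[0.8,-1,0,0,-1]]' 30; python3 -m crank '[[0.77,-1,-0.3,0,-1],[0.77,-1,-0.3,0,-1],[0.77,-1,-0.3,0,-1],[0.77,-1,-0.3,0,-1],[0.77,-1,-0.3,0,-1],[0.77,-1,-0.3,0,-1]]'
```

```text
clock: 1.95
position: [0.2813, 0.4751, 0.2317]
eef_rot: [0.703, -0.087, 0.09, -0.7]
force: [0.6, 0.4, 0.2]
gripper_width: 0.0125
clock: 2.45
position: [0.3949, 0.3246, 0.1853]
eef_rot: [0.703, -0.088, 0.089, -0.7]
force: [0.2, -0.6, -1.3]
gripper_width: 0.0002
```

```bash
python3 - <<'E'
from h import *
p,d,m=grab("wrist"); cv2.imwrite("pics/w1.png",p); print(bot.read_state()['position'])
p,d,m=grab("scene"); cv2.imwrite("pics/s1.png",p)
print(proj(m,[[.4617,.3236,.106]]))
E
```

```text
[0.39300672 0.32819041 0.18583955]
[[462.90349408 243.49531322]]
```

View pics/w1.png

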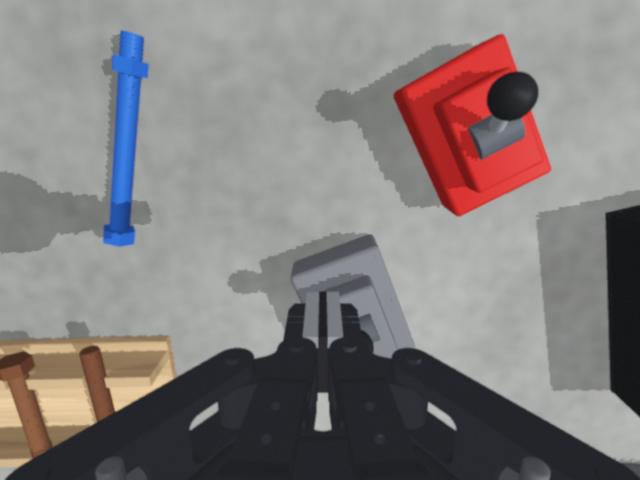

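```bash
python3 -m crank '[[0,-0.09,-0.64,0,-1],[0,-0.09,-0.64,0,-1],[0,-0.09,-0.64,0,-1],[0,-0.09,-0.64,0,-1]]'; python3 -m crank '[[0.15,0.02,0,0,-1],[0.3,0.04,0,0,-1],[0.4,0.05,0,0,-1],[0.5,0.06,0,0,-1],[0.55,0.07,0,0,-1],[0.55,0.07,0,0,-1]]'
python3 - <<'E'
from h import *
p,d,m=grab("scene"); q,_,_=grab("side")
cv2.imwrite("pics/s2.png",np.hstack([cv2.resize(p[200:300,400:520],None,fx=3.2,fy=3.2),cv2.resize(q[150:250,210:330],None,fx=3.2,fy=3.2)]))
E
```

```text
clock: 2.88
position: [0.388, 0.3176, 0.0874]
eef_rot: [0.703, -0.086, 0.083, -0.701]
force: [-0.9, -0.1, 1.1]
gripper_width: -0.0
clock: 3.38
position: [0.4754, 0.3305, 0.0917]
eef_rot: [-0.701, 0.084, -0.086, 0.703]
force: [0.3, 1.2, -0.7]
gripper_width: 0.0002
```

View pics/s2.png

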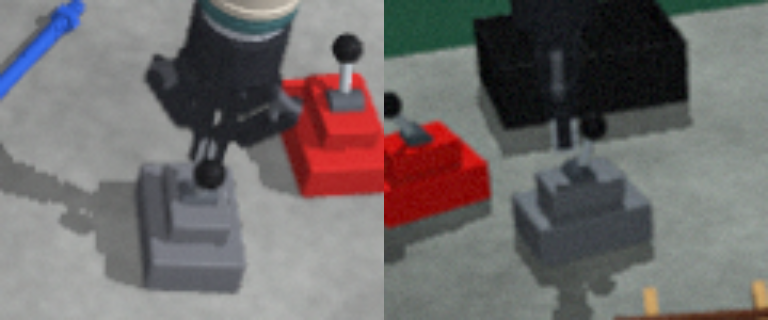

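```bash
python3 -m crank '[[0.04,0,0,0,-1],[0.07,0.01,0,0,-1],[0.1,0.01,0,0,-1],[0.1,0.01,0,0,-1]]';python3 -m crank '[[0.03,0,0,0,-1],[0.05,0.0,0,0,-1],[0.07,0.01,0,0,-1],[0.07,0.01,0,0,-1]]'
python3 - <<'E'
from h import *
p,d,m=grab("scene"); q,_,_=grab("side")
cv2.imwrite("pics/s3.png",np.hstack([cv2.resize(p[200:300,400:520],None,fx=3.2,fy=3.2),cv2.resize(q[150:250,210:330],None,fx=3.2,fy=3.2)]))
E
```

```text
clock: 3.82
position: [0.4842, 0.3297, 0.0897]
eef_rot: [0.703, -0.088, 0.082, -0.701]
force: [-9.1, -0.1, 4.7]
gripper_width: 0.0002
clock: 4.15
position: [0.4845, 0.3304, 0.0887]
eef_rot: [0.706, -0.093, 0.075, -0.698]
force: [-26.4, -1.4, 12.9]
gripper_width: -0.0001
```

View pics/s3.png

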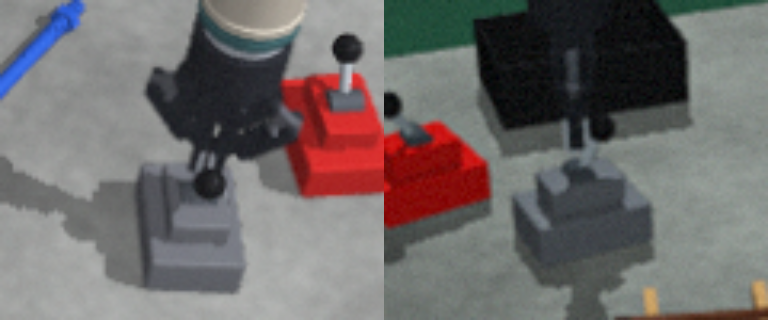

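Toggle is at its stop (26 N reaction, ball leaning to +x). I'll back off, rise, then go over to the rest.

```bash
python3 -m crank '[[-0.2,0,0,0,-1],[-0.4,0,0,0,-1],[-0.6,0,0,0,-1],[-0.6,0,0.3,0,-1],[-0.6,-0.2,0.6,0,-1],[-0.6,-0.2,0.9,0,0],[-0.6,-0.5,0.9,0,1]]'; python3 -m crank '[[0.1,-1,0,0,1],[0.1,-1,0,0,1],[0.1,-1,0,0,1],[0.1,-1,0,0,1],[0.1,-1,0,0,1]]'; python3 -m crank '[[0.0,-0.5,0,0,1],[0,-0.9,0,0,1],[0,-0.9,0,0,1],[0,-0.9,0,0,1],[0,-0.9,0,0,1]]'
python3 - <<'E'
from h import *
p,d,m=grab("wrist"); cv2.imwrite("pics/w3.png",p); print(bot.read_state()['position'])
q,_,_=grab("scene"); cv2.imwrite("pics/s4.png",q)
E
```

```text
clock: 4.83
position: [0.4119, 0.2713, 0.2278]
eef_rot: [-0.698, 0.08, -0.086, 0.706]
force: [1.6, 1.0, 0.3]
gripper_width: 0.0231
clock: 5.25
position: [0.4248, 0.1076, 0.2229]
eef_rot: [0.703, -0.088, 0.089, -0.701]
force: [0.2, -0.1, -0.6]
gripper_width: 0.0829
clock: 5.67
position: [0.4244, -0.0243, 0.2228]
eef_rot: [0.702, -0.087, 0.088, -0.701]
force: [0.2, 1.2, 0.7]
gripper_width: 0.0857
[ 0.42456392 -0.02176028  0.22269616]
```

View pics/w3.png

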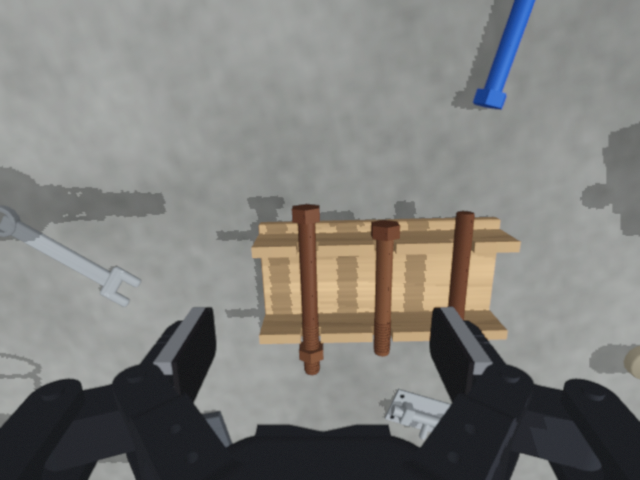

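View pics/s4.png

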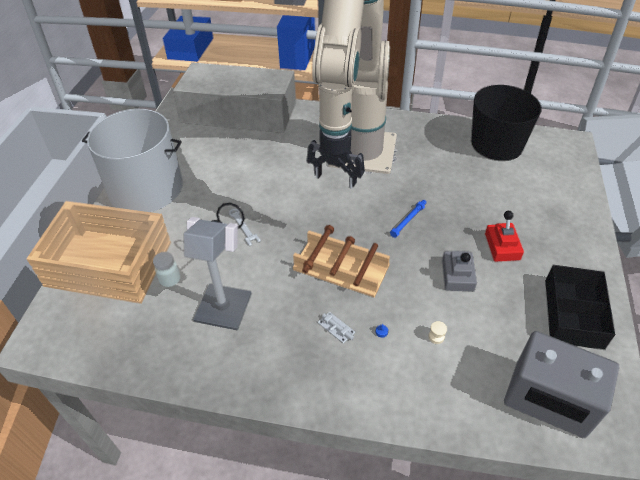

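Wrist view: bolt with head at (306,212) and nut at (311,352), rails at rows ~242 and ~325. The scene view shows the grey toggle over. Measuring precisely from here.

```bash
python3 - <<'E'
from h import *
p,d,m=grab("wrist")
rs=bot.cut_out("bolt","wrist"); print([(round(r['p'],2),r['rect']) for r in rs])
r=[r for r in rs if 280<r['rect'][0]<320][0]
c=cloud(m,d,r['pixels']); c=c[c[:,2]>0.04]
vx,vy,x,y=cv2.fitLine(c[:,:2].astype(np.float32),cv2.DIST_HUBER,0,.01,.01).ravel()
if vx<0: vx,vy=-vx,-vy
t=(c[:,:2]-[x,y])@[vx,vy]; a,b=np.percentile(t,[.5,99.5]); e=np.array([x,y])+np.outer([a,b],[vx,vy]); print('yaw',np.degrees(np.arctan2(vy,vx)),e,e.mean(0),b-a,np.percentile(c[:,2],95))
k=np.zeros((480,640),bool); k[200:370,330:372]=1   # between bolts
c=cloud(m,d,k); t=(c[:,:2]-e.mean(0))@[vx,vy]; s=(c[:,2]>.047)&(c[:,2]<.058)
print(np.histogram(t[s],bins=np.arange(-.08,.081,.005)))
s=bot.read_state(); from scipy.spatial.transform import Rotation as R
print(s['position'],R.from_quat(s['eef_rot']).as_matrix().round(3), s['clock'])
E
```

```text
[(0.86, [287.5, 205.5, 29.1, 169.3]), (0.51, [0.0, 206.8, 135.7, 98.5])]
yaw -12.930033 [[ 0.41484417 -0.03740954]
 [ 0.57819968 -0.07491307]] [ 0.49652193 -0.05616131] 0.16760529292889476 0.059580841365355644
(array([  0,   0,  25,  27,  27,   2, 215, 213,  54,   6,  10,  11,   9,
        11,   9,  10,  11,  10,   8,  15,  12,  14,  14,  15, 231, 182,
        58,  17,  17,   2,   0,   0]), array([-8.0000000e-02, -7.5000000e-02, -7.0000000e-02, -6.5000000e-02,
       -6.0000000e-02, -5.5000000e-02, -5.0000000e-02, -4.5000000e-02,
       -4.0000000e-02, -3.5000000e-02, -3.0000000e-02, -2.5000000e-02,
       -2.0000000e-02, -1.5000000e-02, -1.0000000e-02, -5.0000000e-03,
        6.9388939e-17,  5.0000000e-03,  1.0000000e-02,  1.5000000e-02,
        2.0000000e-02,  2.5000000e-02,  3.0000000e-02,  3.5000000e-02,
        4.0000000e-02,  4.5000000e-02,  5.0000000e-02,  5.5000000e-02,
        6.0000000e-02,  6.5000000e-02,  7.0000000e-02,  7.5000000e-02,
        8.0000000e-02]))
[ 0.42447833 -0.01904699  0.22252965] [[ 0.972  0.     0.237]
 [-0.237  0.001  0.972]
 [ 0.    -1.     0.001]] 5.8667
```

```bash
python3 -m crank '[[0.36,-0.23,-0.3,0.01,0.1],[0.36,-0.23,-0.6,0.01,0.1],[0.36,-0.23,-0.6,0.01,0.1],[0.36,-0.23,-0.6,0.01,0.1],[0.36,-0.23,-0.6,0.01,0.1],[0.36,-0.23,-0.6,0.01,0.1]]'
python3 - <<'E'
from h import *
p,d,m=grab("wrist"); cv2.imwrite("pics/w4.png",p)
s=bot.read_state(); print(s['position'],s['gripper_width'])
# bolt axis check at z=.048 + project intended grip
P=[[.4785,-.0526,.048]]; print(proj(m,P), proj(m,[s['position']]))
E
```

```text
clock: 6.37
position: [0.478, -0.0538, 0.1332]
eef_rot: [-0.702, 0.079, -0.079, 0.703]
force: [0.9, 0.9, 0.3]
gripper_width: 0.0467
[ 0.47836858 -0.0540037   0.13379555] 0.04674605949970675
[[324.82760229 247.05238924]] [[322.89844274 312.97029863]]
```

View pics/w4.png

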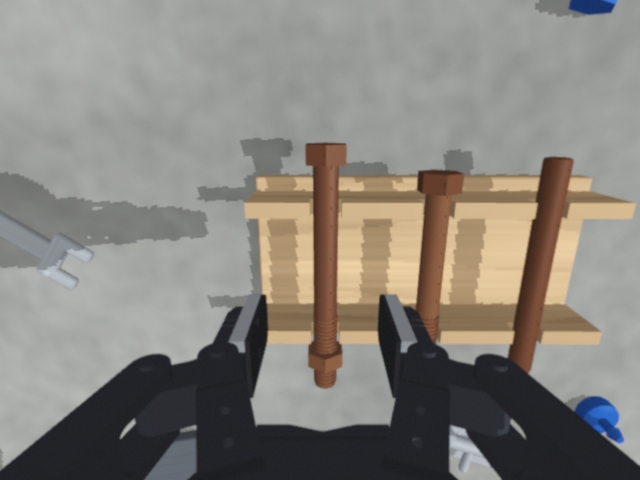

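```bash
python3 -m crank '[[0,0.01,-0.25,0,0.1],[0,0.01,-0.45,0,0.1],[0,0.01,-0.6,0,0.1],[0,0.01,-0.7,0,0.1],[0,0.01,-0.7,0,0.1],[0,0.01,-0.7,0,-1],[0,0.01,-0.7,0,-1],[0,0.01,-0.7,0,-1]]' 60;  python3 -m crank '[[0,0,0,0,-1],[0,0,0,0,-1],[0,0,0,0,-1],[0,0,0,0,-1]]'; python3 -m crank '[[0,0,0.1,0,-1],[0,0,0.2,0,-1],[0,0,0.3,0,-1],[0,0,0.4,0,-1],[0,0,0.4,0,-1],[0,0,0.4,0,-1]]' 
python3 - <<'E'
from h import *
p,d,m=grab("wrist"); q,_,_=grab("side"); cv2.imwrite("pics/w5.png",p);cv2.imwrite("pics/sd5.png",cv2.resize(q[200:330,230:400],None,fx=4,fy=4))
s=bot.read_state(); print(s['position'],s['gripper_width'],s['force'])
E
```

```text
clock: 7.08
position: [0.4794, -0.0536, 0.0294]
eef_rot: [-0.702, 0.078, -0.081, 0.703]
force: [-1.0, 0.7, 6.0]
gripper_width: 0.0139
clock: 7.42
position: [0.4794, -0.0536, 0.0294]
eef_rot: [-0.702, 0.078, -0.081, 0.703]
force: [-0.2, 0.8, 7.5]
gripper_width: 0.0139
clock: 7.92
position: [0.4788, -0.0539, 0.0885]
eef_rot: [-0.703, 0.079, -0.081, 0.703]
force: [-0.2, 0.3, -3.3]
gripper_width: 0.0141
[ 0.47771339 -0.05378308  0.08723083] 0.014293479281364825 [-0.89002312 -0.14066896 -3.33165131]
```

View pics/w5.png

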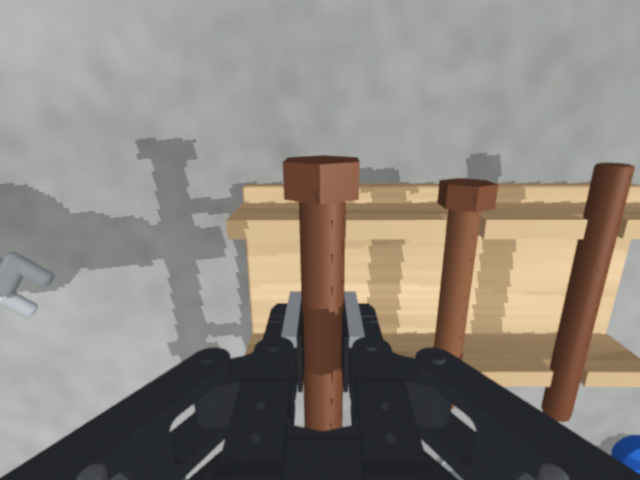

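View pics/sd5.png

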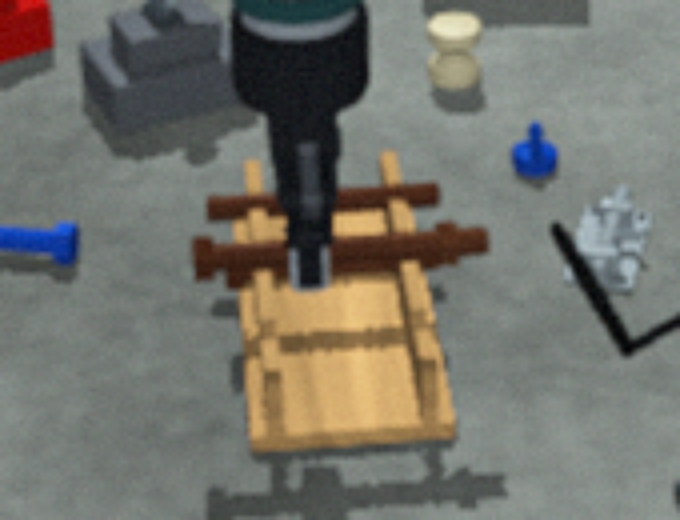

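Bolt is in the grip (opening 14 mm) and level. The tool itself can't pitch, so I'll use the near rail's top (part-free end) to pivot the bolt tip-up in the jaws.

```bash
python3 -m crank '[[-0.2,-0.05,0.05,0,-1],[-0.435,-0.107,0.05,0,-1],[-0.435,-0.107,0.0,0,-1],[-0.435,-0.107,0,0,-1],[-0.435,-0.107,-0.1,0,-1],[-0.435,-0.107,-0.2,0,-1],[-0.435,-0.107,-0.25,0,-1],[-0.435,-0.107,-0.25,0,-1]]' 40
python3 - <<'E'
from h import *
p,d,m=grab("wrist"); q,_,_=grab("side"); cv2.imwrite("pics/w6.png",p);cv2.imwrite("pics/sd6.png",cv2.resize(q[200:330,230:400],None,fx=4,fy=4))
s=bot.read_state(); print(s['position'],s['gripper_width'],s['force'])
E
```

```text
clock: 8.68
position: [0.4119, -0.0683, 0.0517]
eef_rot: [-0.701, 0.083, -0.076, 0.704]
force: [-0.3, 0.3, -3.0]
gripper_width: 0.0144
[ 0.41147726 -0.06812347  0.05178905] 0.014020193394646807 [ 0.64333053 -0.11896945 -3.25150369]
```

View pics/sd6.png

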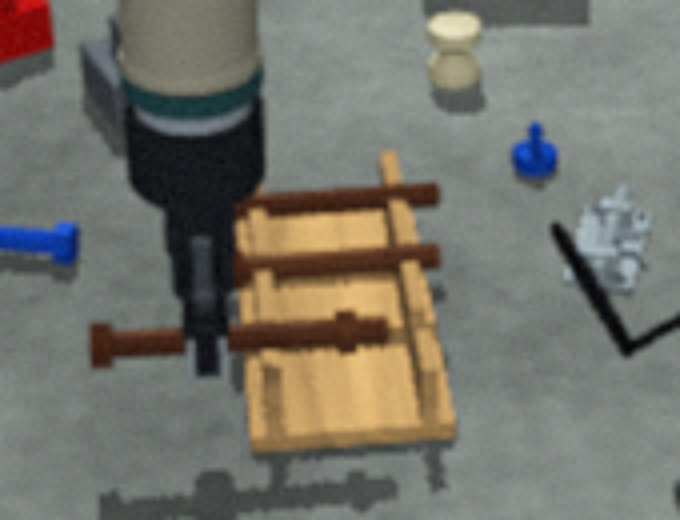

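View pics/w6.png

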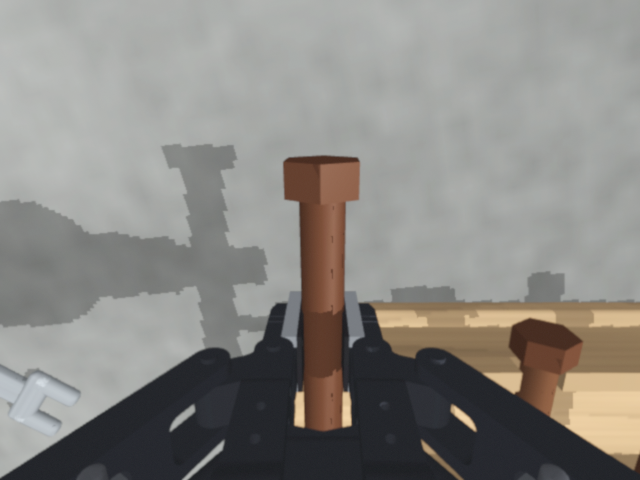

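```bash
python3 -m crank '[[0,0,-0.03,0,-1],[0,0,-0.06,0,-1],[0,0,-0.08,0,-1],[0,0,-0.09,0,-1],[0,0,-0.09,0,-1]]' 40; python3 -m crank '[[0,0,-0.01,0,-1],[0,0,-0.02,0,-1],[0,0,-0.03,0,-1],[0,0,-0.04,0,-1],[0,0,-0.04,0,-1]]'
python3 - <<'E'
from h import *
q,_,_=grab("side"); cv2.imwrite("pics/sd7.png",cv2.resize(q[200:330,230:400],None,fx=4,fy=4))
s=bot.read_state(); print(s['position'],s['gripper_width'],s['force'])
E
```

```text
clock: 9.2
position: [0.4116, -0.0681, 0.0396]
eef_rot: [-0.701, 0.083, -0.076, 0.704]
force: [-2.0, 0.3, 7.0]
gripper_width: 0.014
clock: 9.62
position: [0.4111, -0.068, 0.0338]
eef_rot: [-0.701, 0.083, -0.076, 0.704]
force: [-3.5, 0.9, 7.6]
gripper_width: 0.0145
[ 0.41108119 -0.06793621  0.03383414] 0.014634905243816233 [-2.68692168  0.57710862  7.71980811]
```

View pics/sd7.png

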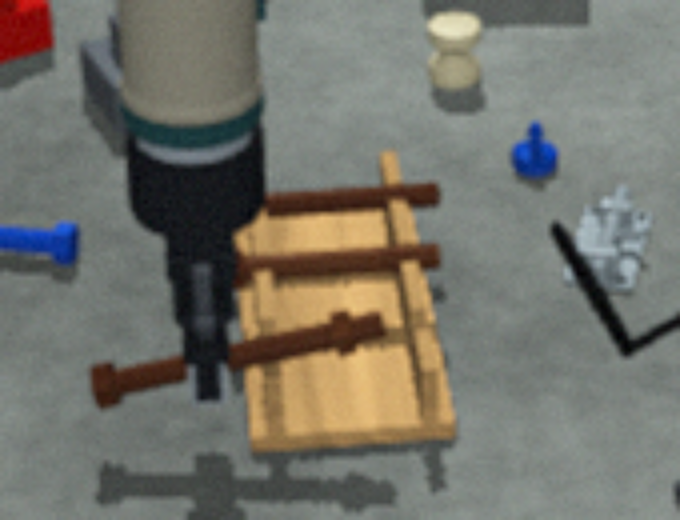

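```bash
cat >> h.py <<'E'
from scipy.spatial.transform import Rotation as Rot
def tilt(n="side",save=None,yaw=None):
    """bolt axis line in the vertical plane through the TCP: pitch, height at TCP, ends"""
    s=bot.read_state(); p,d,m=grab(n); T=s['position']; Rm=Rot.from_quat(s['eef_rot']).as_matrix()
    x=Rm[:,0]; yw=np.arctan2(x[1],x[0]) if yaw is None else yaw
    u=np.array([np.cos(yw),np.sin(yw),0]); nn=np.array([-u[1],u[0],0])
    c=p.astype(int); k=((c[...,2]-c[...,0]>22)&(c[...,2]<150)&(c[...,1]<c[...,2]*0.72))
    g=proj(m,[T+[0,0,.02]])[0]; yy,xx=np.mgrid[:480,:640]; k&=(abs(xx-g[0])<90)&(abs(yy-g[1])<60)
    v,uu=np.nonzero(k); r=rays(m,np.c_[uu,v]); W=np.linalg.inv(m['camera_from_world'])
    dd=np.hstack([r,np.ones((len(r),1))])@W[:3,:3].T; o=W[:3,3]
    lam=((T-o)@nn)/(dd@nn); P=o+dd*lam[:,None]
    t=(P-T)@u; z=P[:,2]
    a=np.c_[t,z]; ok=(abs(t)<.16)&(abs(z-T[2]-.02)<.07)
    for _ in range(6):
        f=np.polyfit(t[ok],z[ok],1); ok=abs((z-np.polyval(f,t))*np.cos(np.arctan(f[0])))<.014
        ok&=abs(t)<.16
    th=np.arctan(f[0]); s1=t*np.cos(th)+(z-T[2])*np.sin(th)
    # per-bin centreline of shank
    q=(z-np.polyval(f,t))*np.cos(th); B=np.round(s1[ok]/.004); C=[]
    for b in np.unique(B):
        w=q[ok][B==b]; C.append((b*.004,(w.min()+w.max())/2,w.max()-w.min()))
    C=np.array(C); sh=(C[:,2]<.0195)&(C[:,2]>.012)
    g1=np.polyfit(C[sh,0],C[sh,1],1); th2=th+np.arctan(g1[0])
    e=s1[ok].min(),s1[ok].max()
    print(n,'pitch',np.degrees(th).round(2),np.degrees(th2).round(2),'yaw',np.degrees(yw).round(2),'axis z at TCP',(np.polyval(f,0)+np.polyval(g1,0)).round(4),'ends along',np.round(e,4),'TCP',T.round(4),'F',s['force'].round(1),s['clock'])
    if save: 
        o=p.copy(); o[v[ok],uu[ok]]=(0,255,0); x0,y0=int(g[0])-90,int(g[1])-60; cv2.imwrite(save,cv2.resize(o[max(y0,0):y0+120,max(x0,0):x0+180],None,fx=4,fy=4))
    return th2
E
python3 -c "
from h import *
tilt(save='pics/t1.png')"
python3 -m crank '[[0,0,-0.02,0,-1],[0,0,-0.03,0,-1],[0,0,-0.04,0,-1],[0,0,-0.04,0,-1],[0,0,-0.04,0,-1]]'
python3 -c "
from h import *
tilt(save='pics/t2.png')"
```

```text
side pitch 24.13 24.09 yaw -12.95 axis z at TCP 0.0654 ends along [-0.058   0.1582] TCP [ 0.4111 -0.0679  0.0338] F [-2.7  0.6  7.7] 9.6667
clock: 10.13
position: [0.4113, -0.0679, 0.028]
eef_rot: [-0.701, 0.083, -0.076, 0.705]
force: [-3.2, 0.7, 9.9]
gripper_width: 0.014
side pitch 18.61 18.67 yaw -12.95 axis z at TCP 0.0502 ends along [-0.0615  0.1289] TCP [ 0.4113 -0.0679  0.028 ] F [-3.2  0.7  9.9] 10.1333
```

View pics/t2.png

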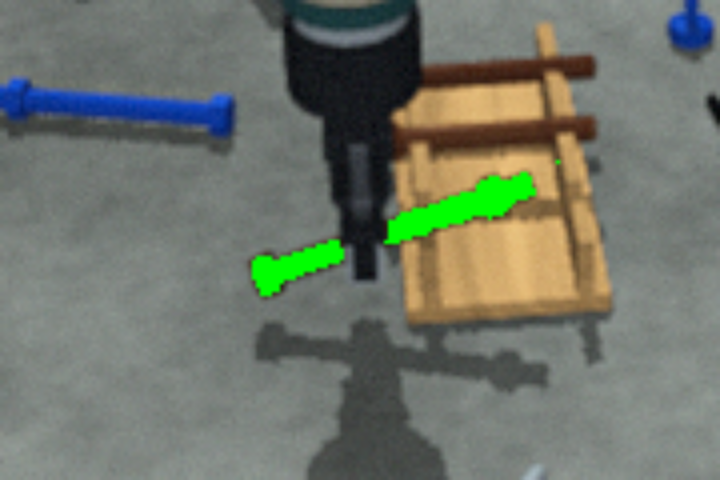

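```bash
python3 -m crank '[[0,0,-0.01,0,-1],[0,0,-0.02,0,-1],[0,0,-0.03,0,-1],[0,0,-0.03,0,-1],[0,0,-0.03,0,-1]]'
python3 -c "
from h import *
tilt(save='pics/t3.png')"
```

```text
clock: 10.6
position: [0.4118, -0.068, 0.0236]
eef_rot: [-0.701, 0.083, -0.076, 0.705]
force: [-3.2, 0.6, 11.2]
gripper_width: 0.014
side pitch 26.65 26.7 yaw -12.95 axis z at TCP 0.0467 ends along [-0.0592  0.1632] TCP [ 0.4118 -0.068   0.0236] F [-3.2  0.6 11.2] 10.6
```

```bash
python3 -m crank '[[0,0,0,0,-1],[0,0,0.1,0,-1],[0,0,0.3,0,-1],[0,0,0.5,0,-1],[0,0,0.5,0,-1],[0,0,0.5,0,-1],[0,0,0.5,0,-1]]' 80
python3 -c "
from h import *
tilt(save='pics/t4.png')
p,d,m=grab('wrist'); cv2.imwrite('pics/w8.png',p)"
```

```text
clock: 11.23
position: [0.411, -0.0679, 0.0974]
eef_rot: [-0.701, 0.083, -0.075, 0.704]
force: [-0.9, 0.0, -3.7]
gripper_width: 0.0136
side pitch 21.12 21.41 yaw -12.89 axis z at TCP 0.1199 ends along [-0.0603  0.1472] TCP [ 0.411  -0.0679  0.0974] F [-0.9  0.  -3.7] 11.2333
```

View pics/t4.png

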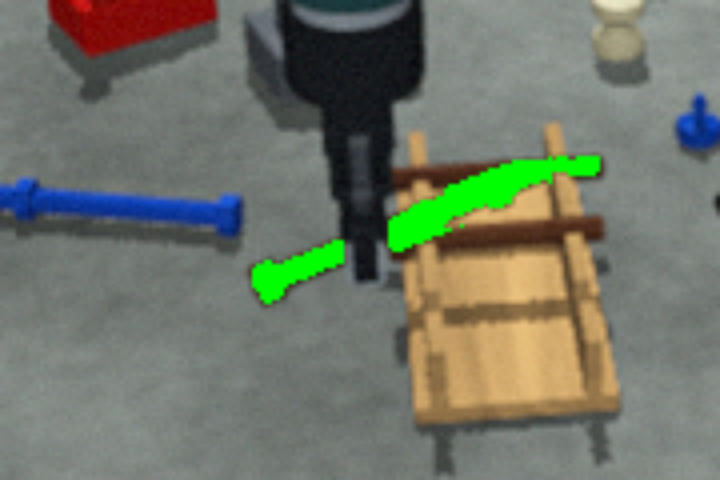

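View pics/w8.png

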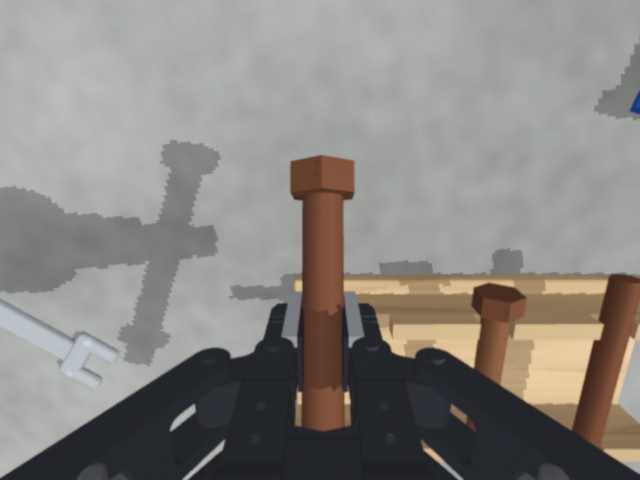

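The fit is contaminated by a neighbouring part behind. I'll move clear to the right to measure.

```bash
python3 -m crank '[[0,-0.3,0.1,0,-1],[0,-0.6,0.2,0,-1],[0,-0.8,0.2,0,-1],[0,-0.8,0.2,0,-1],[0,-0.8,0.2,0,-1],[0,-0.8,0.2,0,-1]]'
python3 -c "
from h import *
tilt(save='pics/t5.png'); p,d,m=grab('scene'); cv2.imwrite('pics/s9.png',p)"
```

```text
clock: 11.83
position: [0.4099, -0.1879, 0.1267]
eef_rot: [-0.7, 0.085, -0.076, 0.705]
force: [-0.4, 1.3, -2.5]
gripper_width: 0.0138
side pitch 22.72 22.54 yaw -13.05 axis z at TCP 0.1496 ends along [-0.0607  0.1158] TCP [ 0.4099 -0.1879  0.1267] F [-0.4  1.3 -2.5] 11.8333
```

View pics/t5.png

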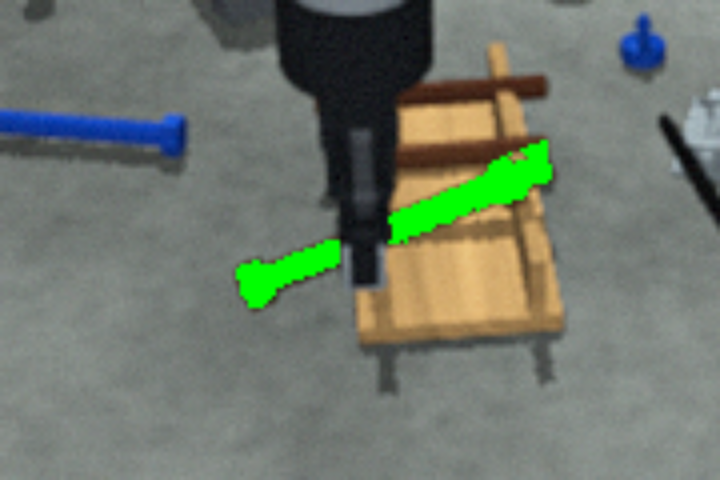

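View pics/s9.png

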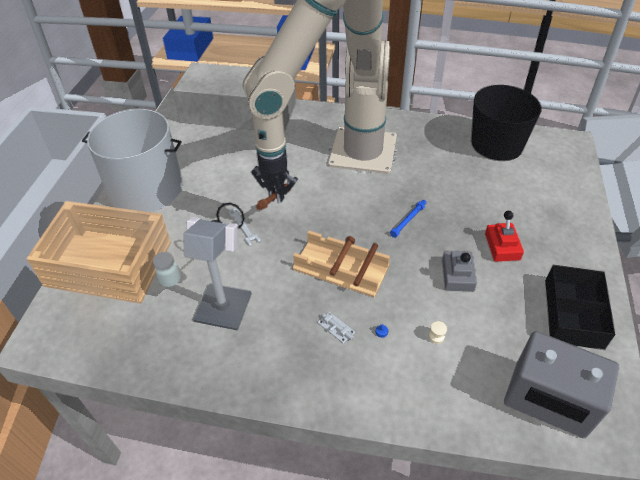

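```bash
python3 -m crank '[[0,-0.2,0.05,0.06,-1],[0,-0.5,0.05,0.12,-1],[0,-0.5,0.05,0.12,-1],[0,-0.5,0.05,0.12,-1],[0,-0.5,0.05,0.12,-1],[0,-0.5,0.05,0.12,-1]]'
python3 -c "
from h import *
tilt(save='pics/t6.png'); p,d,m=grab('wrist'); cv2.imwrite('pics/w9.png',p); q,_,_=grab('side'); cv2.imwrite('pics/sd9.png',q)"
```

```text
clock: 12.43
position: [0.4109, -0.2612, 0.1347]
eef_rot: [-0.705, 0.017, -0.008, 0.709]
force: [-0.6, 0.8, -2.3]
gripper_width: 0.0136
side pitch 21.81 22.28 yaw -2.07 axis z at TCP 0.1576 ends along [-0.059   0.1105] TCP [ 0.4109 -0.2612  0.1347] F [-0.6  0.8 -2.3] 12.4333
```

View pics/t6.png

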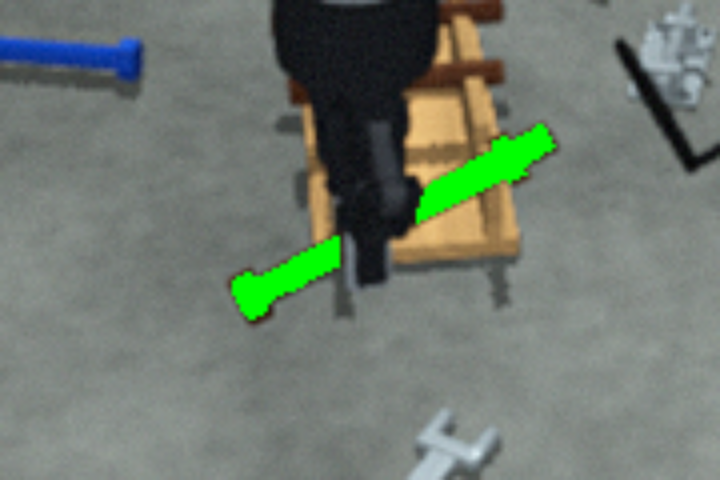

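View pics/w9.png

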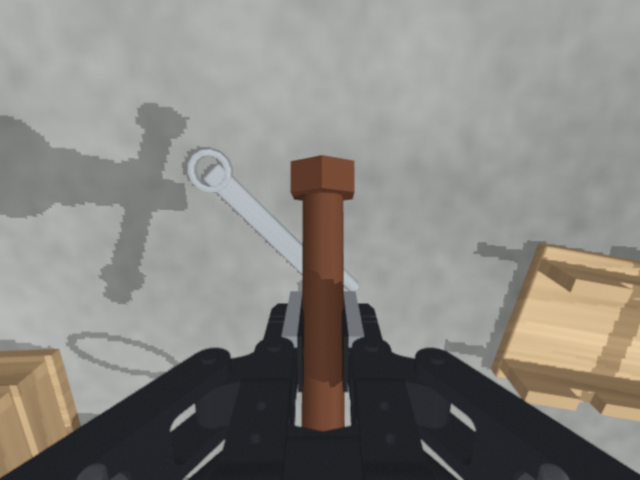

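View pics/sd9.png

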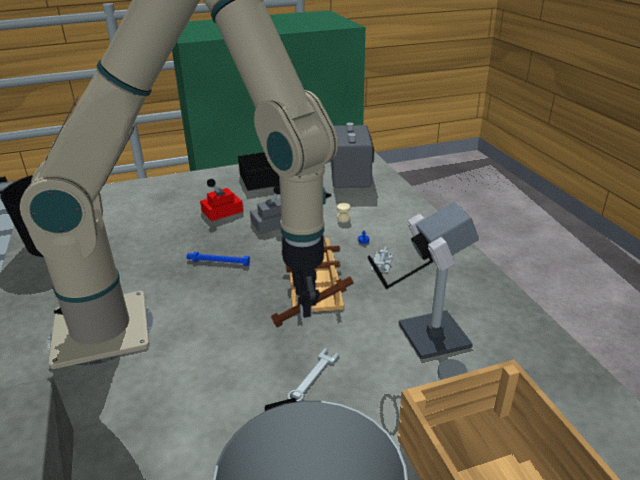

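Clean measurement: pitch about 22.3° (needs 25°), bolt length reads 169.5 mm. Next I'll refine the sight's yaw from foot and camera body.

```bash
python3 - <<'E'
from h import *
for n,w in [("scene",(185,195,258,335)),("side",(365,195,485,362))]:
    img=cv2.imread(f'pics/{n}0.png'); d=np.load(f'{n}0.npy'); m=bot.camera_model(n)
    k=np.zeros((480,640),bool); k[w[1]:w[3],w[0]:w[2]]=1; k&=d>0
    v,u=np.nonzero(k); P=world(m,np.c_[u,v],d[v,u]); col=img[v,u].max(1)
    f=(abs(P[:,2]-.012)<.006)&(col<95)
    # keep largest component
    mk=np.zeros((480,640),np.uint8); mk[v[f],u[f]]=1; mk=cv2.morphologyEx(mk,cv2.MORPH_OPEN,np.ones((3,3),np.uint8)); 
    cn,_=cv2.findContours(mk,cv2.RETR_EXTERNAL,cv2.CHAIN_APPROX_NONE); c=max(cn,key=cv2.contourArea).reshape(-1,2)
    F=onplane(m,c.astype(float),.012); print(n,'foot',cv2.minAreaRect((F[:,:2]*1000).astype(np.float32)))
    # camera body top face: normals from depth
    b=P[(P[:,2]>.22)]; 
    # post
    po=P[(P[:,2]>.06)&(P[:,2]<.16)&(abs(P[:,0]-.70)<.03)]; print('post',np.median(po,0))
    # RANSAC plane of the top
    best=0; rng=np.random.default_rng(0)
    for _ in range(2000):
        a=b[rng.choice(len(b),3,False)]; nn=np.cross(a[1]-a[0],a[2]-a[0]); L=np.linalg.norm(nn)
        if L<1e-6: continue
        nn/=L; nn*=np.sign(nn[2]) 
        if nn[2]<.8: continue
        c_=abs((b-a[0])@nn)<.002
        if c_.sum()>best: best=c_.sum(); I=c_
    Q=b[I]; U,S,V=np.linalg.svd(Q-Q.mean(0),full_matrices=False); nn=V[2]*np.sign(V[2][2]); print('top n',nn,best,'pitch',np.degrees(np.arccos(nn[2])),'yaw',np.degrees(np.arctan2(-nn[1],-nn[0])))
    e=V[:2]; q=(Q-Q.mean(0)); ez=nn; h=np.array([0,1,0])-nn[1]*nn; h/=np.linalg.norm(h); g=np.cross(h,nn)
    R=cv2.minAreaRect(np.c_[q@g,q@h].astype(np.float32)*1000); a=np.radians(R[2]); ax=np.cos(a)*g+np.sin(a)*h; ay=-np.sin(a)*g+np.cos(a)*h; ctr=Q.mean(0)+R[0][0]/1000*g+R[0][1]/1000*h
    print(R,'ctr',ctr,ax,ay)
E
```

```text
scene foot ((693.08642578125, -307.0972595214844), (50.61339569091797, 22.23563575744629), 63.6363410949707)
post [ 0.70757181 -0.26646128  0.11236701]
top n [-0.42167214  0.02122211  0.90649999] 578 pitch 24.97392993413606 yaw -2.8811774264130516
((-46.31595230102539, 6.226066589355469), (113.90885162353516, 204.4873046875), 71.29635620117188) ctr [ 0.64218026 -0.26181921  0.26982736] [0.29923386 0.94697657 0.11702343] [-0.85595076  0.32060101 -0.40566401]
side foot ((697.7124633789062, -273.39996337890625), (124.39277648925781, 123.1104965209961), 87.91032409667969)
post [ 0.69396053 -0.27794991  0.11309409]
top n [-0.41347793  0.0072509   0.91048527] 1182 pitch 24.427501587197987 yaw -1.0046561358306427
((-48.72770690917969, 3.6918563842773438), (116.70442962646484, 202.32814025878906), 88.45587921142578) ctr [ 0.63581773 -0.27097397  0.26984283] [0.02753232 0.99961059 0.00454256] [-0.91009778  0.02694602 -0.41351655]
```

Sight yaw about -2° from several cues (foot, body edge, ring fit). Going back to the rail to add ~2.7° of pitch.

```bash
python3 -m crank '[[0,0.2,0,-0.06,-1],[0,0.5,0,-0.12,-1],[0,0.9,0,-0.12,-1],[0,0.9,0,-0.12,-1],[0,0.9,0,-0.12,-1],[0,0.9,0,-0.12,-1]]'; python3 -m crank '[[0,0.2,-0.1,0,-1],[0,0.39,-0.3,0,-1],[0,0.39,-0.5,0,-1],[0,0.39,-0.5,0,-1],[0,0.39,-0.5,0,-1]]' 40; python3 -c "
from h import *
s=bot.read_state(); print(s['position'],s['force'],s['gripper_width'])"
```

```text
clock: 13.08
position: [0.4112, -0.1262, 0.1353]
eef_rot: [-0.701, 0.082, -0.074, 0.704]
force: [0.4, -0.6, -1.9]
gripper_width: 0.0134
clock: 13.5
position: [0.4107, -0.0714, 0.0601]
eef_rot: [-0.701, 0.085, -0.077, 0.704]
force: [0.1, -0.5, -3.1]
gripper_width: 0.014
[ 0.41072293 -0.07138241  0.06007493] [ 0.06224432 -0.49051277 -3.05486374] 0.01403013609142827
```

Now down to about z = 0.0215 (0.0385 m, about -0.257).

```bash
python3 -m crank '[[0,0.01,-0.08,0,-1],[0,0.02,-0.16,0,-1],[0,0.02,-0.22,0,-1],[0,0.02,-0.235,0,-1],[0,0.02,-0.25,0,-1],[0,0.02,-0.257,0,-1],[0,0.02,-0.257,0,-1],[0,0.02,-0.257,0,-1]]' 40; python3 -m crank '[[0,0,0,0,-1],[0,0,0.1,0,-1],[0,0,0.3,0,-1],[0,0,0.6,0,-1],[0,-0.2,0.75,0,-1],[0,-0.5,0.75,0,-1],[0,-0.8,0.75,0,-1],[0,-1,0.75,0,-1]]' 80;  python3 -m crank '[[0,-0.3,0,0.06,-1],[0,-0.3,0,0.12,-1],[0,-0.3,0,0.12,-1],[0,-0.3,0,0.12,-1],[0,-0.3,0,0.12,-1]]'
python3 -c "
from h import *
tilt(save='pics/t7.png'); tilt('scene',save='pics/t8.png')"
```

```text
clock: 14.17
position: [0.4127, -0.0695, 0.0241]
eef_rot: [-0.702, 0.083, -0.079, 0.703]
force: [-1.2, -1.5, 11.3]
gripper_width: 0.0142
clock: 14.83
position: [0.4114, -0.2202, 0.1368]
eef_rot: [-0.702, 0.082, -0.078, 0.703]
force: [1.1, -0.5, -3.0]
gripper_width: 0.0135
clock: 15.25
position: [0.4107, -0.2612, 0.1349]
eef_rot: [-0.706, 0.018, -0.01, 0.708]
force: [-0.2, 0.0, -3.3]
gripper_width: 0.0143
side pitch 21.91 22.43 yaw -2.27 axis z at TCP 0.1579 ends along [-0.0589  0.1106] TCP [ 0.4107 -0.2612  0.1349] F [-0.2  0.  -3.3] 15.25
scene pitch 22.57 32.96 yaw -2.19 axis z at TCP 0.1426 ends along [-0.0637  0.1297] TCP [ 0.4109 -0.2607  0.1347] F [ 0.2  0.5 -3. ] 15.3
```

View pics/t7.png

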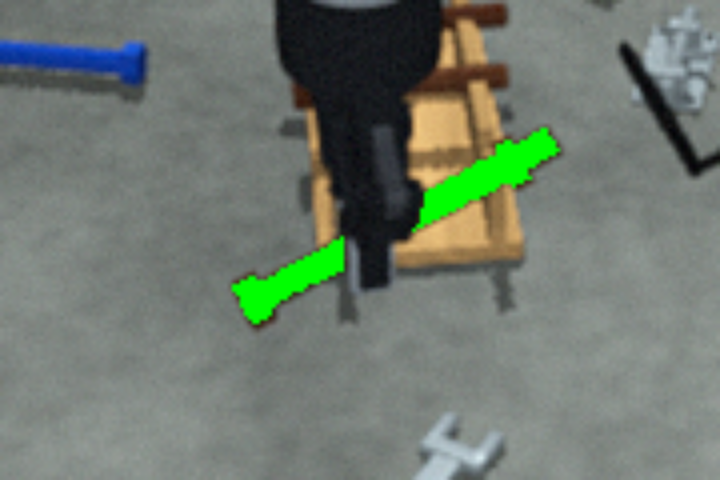

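```bash
python3 - <<'E'
from h import *
img=cv2.imread('pics/side0.png'); m=bot.camera_model('side')
def meas(mask,P0,yaw):
    v,u=np.nonzero(mask); uv=np.c_[u,v].astype(float)
    un=np.array([np.cos(yaw),np.sin(yaw),0]); nn=np.array([-un[1],un[0],0])
    r=rays(m,uv); W=np.linalg.inv(m['camera_from_world']); dd=np.hstack([r,np.ones((len(r),1))])@W[:3,:3].T; o=W[:3,3]
    P=o+dd*(((P0-o)@nn)/(dd@nn))[:,None]; t=(P-P0)@un; z=P[:,2]
    vx,vy,x,y=cv2.fitLine(np.c_[t,z].astype(np.float32),cv2.DIST_HUBER,0,.01,.01).ravel(); return np.degrees(np.arctan(vy/vx)),x,y,len(u)
P0=np.array([.561,-.2666,.2])
k=np.zeros((480,640),bool); k[255:292,391:426]=img[255:292,391:426].max(2)<60
k2=np.zeros((480,640),bool); k2[250:284,364:385]=img[250:284,364:385].max(2)<60
for yaw in (-3,-2,-1,0): print(yaw,'stem',meas(k,P0,np.radians(yaw)),'ring',meas(k2,P0,np.radians(yaw)))
E
```

```text
-3 stem (np.float32(27.42516), np.float32(0.06554137), np.float32(0.18439871), 110) ring (np.float32(-63.323322), np.float32(-0.003845941), np.float32(0.20839909), 113)
-2 stem (np.float32(26.59842), np.float32(0.06611438), np.float32(0.18350488), 110) ring (np.float32(-63.305428), np.float32(-0.003871106), np.float32(0.20844564), 113)
-1 stem (np.float32(25.752367), np.float32(0.06671802), np.float32(0.182595), 110) ring (np.float32(-63.28049), np.float32(-0.0038977955), np.float32(0.2084928), 113)
0 stem (np.float32(24.887033), np.float32(0.06735352), np.float32(0.18166809), 110) ring (np.float32(-63.248436), np.float32(-0.003926058), np.float32(0.20854062), 113)
```

Side-view cross-check: the stem itself reads 26.6° with the same method (truth 25°), so I aim for about 26° there, i.e. roughly +3.5°. Back to the rail, going deeper since the arm yields a little.

```bash
python3 -m crank '[[0,0.2,0,-0.06,-1],[0,0.5,0,-0.12,-1],[0,0.9,0,-0.12,-1],[0,0.9,0,-0.12,-1],[0,0.9,0,-0.12,-1],[0,0.9,0,-0.12,-1]]'; python3 -m crank '[[0,0.2,-0.1,0,-1],[0,0.38,-0.3,0,-1],[0,0.38,-0.5,0,-1],[0,0.38,-0.65,0,-1],[0,0.38,-0.72,0,-1],[0,0.38,-0.75,0,-1],[0,0.38,-0.765,0,-1],[0,0.38,-0.765,0,-1]]' 40; python3 -c "
from h import *
s=bot.read_state(); print(s['position'],s['force'],s['gripper_width'])"
```

```text
clock: 15.85
position: [0.4112, -0.1246, 0.1344]
eef_rot: [-0.701, 0.082, -0.074, 0.704]
force: [0.1, -0.5, -3.5]
gripper_width: 0.0138
clock: 16.52
position: [0.4107, -0.0706, 0.0208]
eef_rot: [-0.7, 0.084, -0.077, 0.705]
force: [-5.0, 2.6, 16.4]
gripper_width: 0.014
[ 0.4107201  -0.07063128  0.02077899] [-4.96741868  2.64095551 16.43089407] 0.014006902194331683
```

```bash
python3 -m crank '[[0,0,0,0,-1],[0,0,0.1,0,-1],[0,0,0.3,0,-1],[0,0,0.6,0,-1],[0,-0.2,0.77,0,-1],[0,-0.5,0.77,0,-1],[0,-0.8,0.77,0,-1],[0,-1,0.77,0,-1]]' 80;  python3 -m crank '[[0,-0.3,0,0.06,-1],[0,-0.3,0,0.12,-1],[0,-0.3,0,0.12,-1],[0,-0.3,0,0.12,-1],[0,-0.3,0,0.12,-1]]'
python3 -c "
from h import *
tilt(save='pics/t9.png'); p,d,m=grab('wrist'); cv2.imwrite('pics/w10.png',p)
p,d,m=grab('scene'); cv2.imwrite('pics/s10.png',p)
"
```

```text
clock: 17.18
position: [0.4117, -0.2234, 0.1366]
eef_rot: [-0.702, 0.082, -0.077, 0.703]
force: [1.0, -0.2, -3.4]
gripper_width: 0.0138
clock: 17.6
position: [0.4107, -0.2642, 0.135]
eef_rot: [-0.705, 0.018, -0.01, 0.708]
force: [0.6, 0.6, -3.5]
gripper_width: 0.0139
side pitch 24.9 25.37 yaw -2.27 axis z at TCP 0.1583 ends along [-0.0576  0.112 ] TCP [ 0.4107 -0.2642  0.135 ] F [ 0.6  0.6 -3.5] 17.6
```

View pics/t9.png

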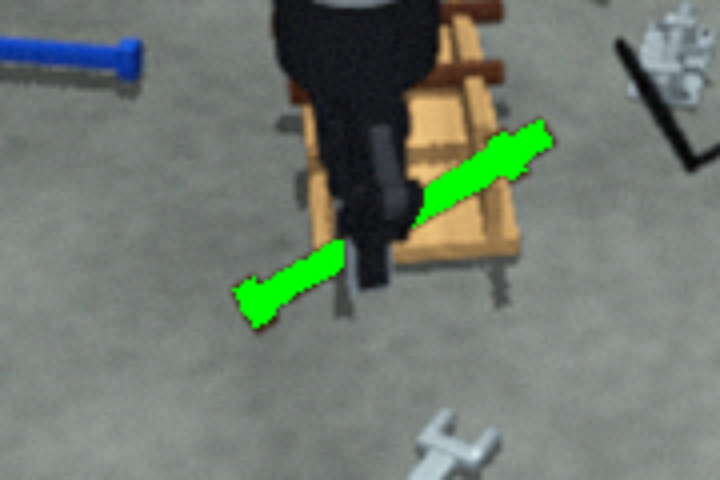

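View pics/s10.png

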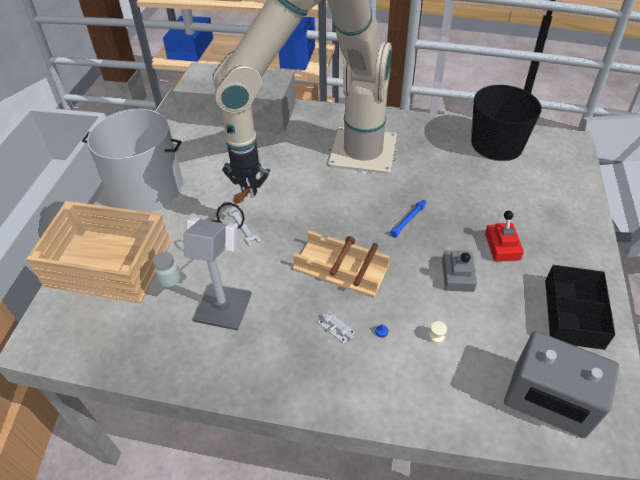

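```bash
python3 -m crank '[[0.1,0.01,-0.01,0,-1],[0.2,0.01,-0.01,0,-1],[0.25,0.01,-0.01,0,-1],[0.25,0.01,-0.01,0,-1],[0.25,0.01,-0.01,0,-1]]'
cat > look.py <<'E'
from h import *
import sys
tilt()
out=[]
for n,(x0,y0) in [("scene",(200,165)),("side",(320,225))]:
    p,d,m=grab(n); o=cv2.resize(p[y0:y0+80,x0:x0+75],None,fx=5.3,fy=5.3,interpolation=cv2.INTER_CUBIC); 
    C=np.array([.561,-.2666,.2]); ex,ey,ez=axes(np.radians(-2))
    for P,c in [(C,(0,255,0)),(C-.05*ex,(255,0,255))]:
        g=(proj(m,P)[0]-[x0,y0]+.5)*5.3; cv2.drawMarker(o,tuple(g.astype(int).tolist()),c,cv2.MARKER_CROSS,10,1)
    out.append(o)
cv2.imwrite(sys.argv[1],np.hstack(out))
E
python3 look.py pics/l1.png
```

```text
clock: 18.17
position: [0.4482, -0.2629, 0.1334]
eef_rot: [-0.706, 0.017, -0.009, 0.708]
force: [-1.4, -0.6, -3.2]
gripper_width: 0.0137
side pitch 24.71 25.23 yaw -2.11 axis z at TCP 0.1566 ends along [-0.0577  0.112 ] TCP [ 0.4482 -0.2629  0.1334] F [-1.4 -0.6 -3.2] 18.1667
```

View pics/l1.png

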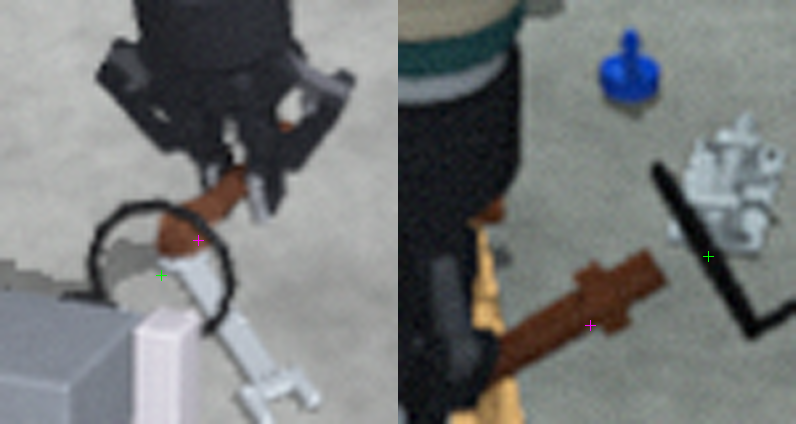

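```bash
python3 -m crank '[[0.04,0,0,0,-1],[0.08,0,0,0,-1],[0.12,0,0,0,-1],[0.12,0,0,0,-1],[0.12,0,0,0,-1],[0.12,0,0,0,-1]]'
python3 look.py pics/l2.png
```

```text
clock: 18.82
position: [0.4663, -0.2634, 0.1334]
eef_rot: [-0.706, 0.017, -0.009, 0.708]
force: [-0.6, 0.4, -2.2]
gripper_width: 0.014
side pitch 24.78 25.24 yaw -2.17 axis z at TCP 0.1569 ends along [-0.0576  0.1127] TCP [ 0.4663 -0.2634  0.1334] F [-0.6  0.4 -2.2] 18.8167
```

View pics/l2.png

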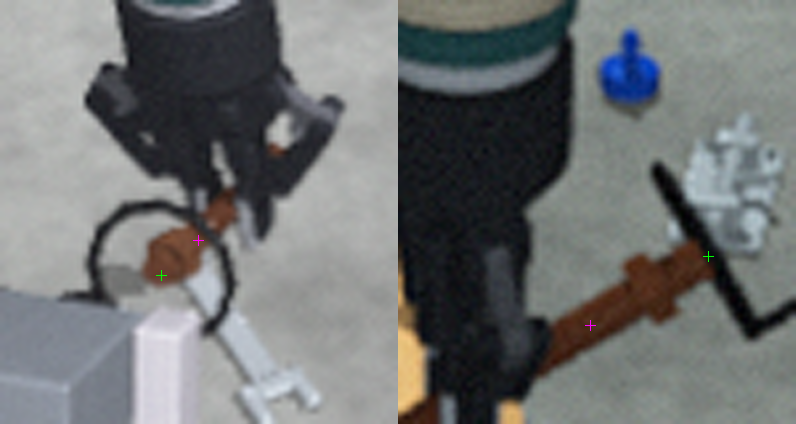

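```bash
python3 -m crank '[[0.01,0,0,0,-1],[0.01,0,0,0,-1],[0.01,0,0,0,-1],[0.01,0,0,0,-1],[0.01,0,0,0,-1],[0.01,0,0,0,-1]]'
python3 look.py pics/l3.png; python3 -c "
from h import *
p,d,m=grab('scene'); cv2.imwrite('pics/s11.png',p); q,_,_=grab('side'); cv2.imwrite('pics/sd11.png',cv2.resize(q[240:300,345:405],None,fx=10,fy=10,interpolation=cv2.INTER_CUBIC)); print(bot.read_state()['position'],bot.read_state()['joint_velocities'].round(3))"
```

```text
clock: 19.47
position: [0.468, -0.2634, 0.1336]
eef_rot: [-0.706, 0.017, -0.01, 0.708]
force: [0.7, -0.9, -3.4]
gripper_width: 0.0137
side pitch 24.86 25.39 yaw -2.17 axis z at TCP 0.1568 ends along [-0.0576  0.1113] TCP [ 0.468  -0.2634  0.1336] F [ 0.7 -0.9 -3.4] 19.4667
[ 0.46800695 -0.2634295   0.13355331] [ 0.     0.     0.001  0.001  0.001 -0.    -0.001]
```

View pics/l3.png

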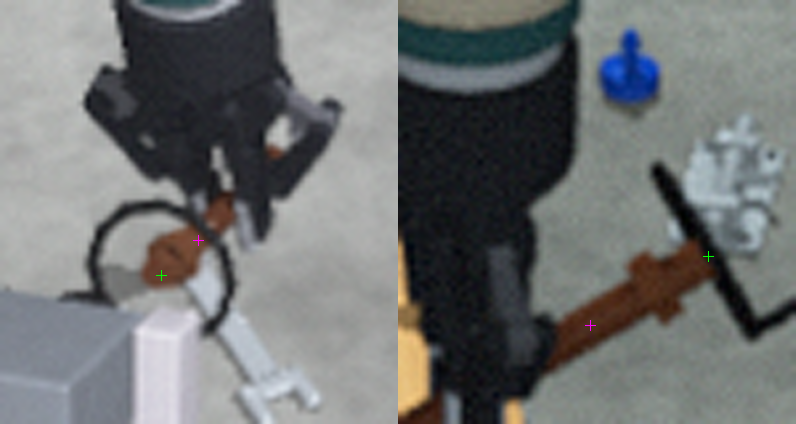

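View pics/sd11.png

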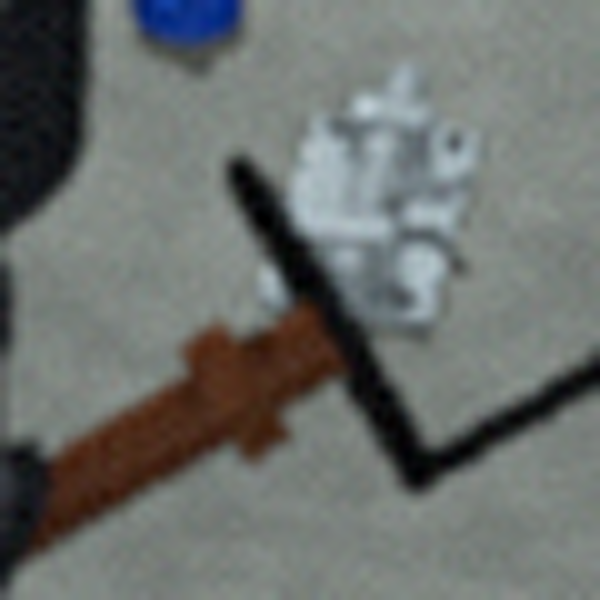

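View pics/s11.png

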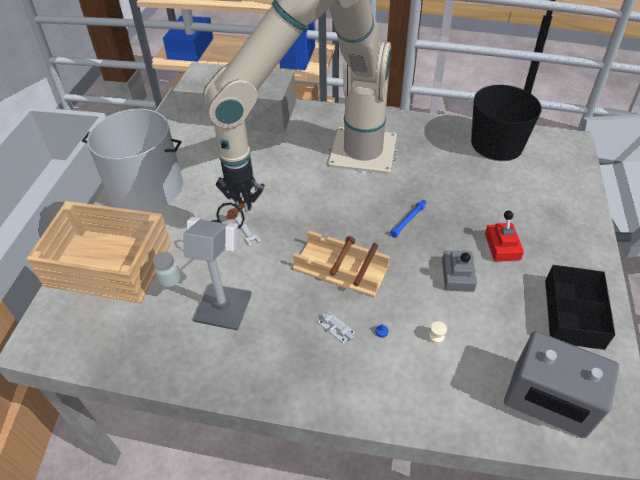

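```bash
python3 -c "
from bench import bot
s=bot.read_state(); print(s['clock'],s['position'],s['force'],s['gripper_width']); print(bot.job_done())"
```

```text
19.7167 [ 0.46800695 -0.2634295   0.13355331] [-0.64804585  0.49675264 -3.75381471] 0.01387057465112246
the job is handed in; nothing more can be done
None
```

I switched on the lamp first, then lifted the axle bolt from its slot. It is now held with its threaded end in the wire ring, and the job was handed in at 19.7 s.

- **Lamp:** I pushed the grey box's toggle away from the robot until it reached its stop, with 26 N pushing back. The last scene picture still shows it over.
- **Tilting the bolt:** The gripper cannot pitch, so I pressed the bolt against the top of the rest's near rail to turn it in the jaws. It took three presses because the first two left it at about 22°.
- **Final position:** By the side camera, the bolt is pitched 24.9–25.4° and yawed −2.2°. My estimate for the sight is 25° and −2°. The tip is within about 2–3 mm of the ring's centre and plane.
- **Last checks:** The force reading was just the bolt's weight (about 3.5 N), the arm was still, and no ring or camera contact was visible. The other loose parts look undisturbed.

**Disagreements:**
- The same side-camera method reads the fixed ring stem at 26.6° instead of 25°, so the bolt's pitch could be off by 1–1.5°.
- My separate estimates of the sight's yaw spread by about ±1–2°, and those of the ring's centre by about ±3 mm.
- The ring's wire now hides the tip in the side view, so I could only tell its exact reach to within the wire's thickness.

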